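# Close the cam-locked slide on a leaded panel

### The job

Square up the leaded glass panel for soldering: turn the cam lever of the assembly board right round to its low point to free the slide, push the slide gently forward from behind until its jaw has brought the panel snug against the end fence, then turn the lever all the way back so that the cam locks the slide there. Just push with closed fingertips, there is nothing to grip or lift; keep your fingers off the glass, do not force the slide while it is locked, and leave the other things on the bench where they are.

Things in the scene. Friction and masses are not known exactly. Their poses are not given: they have to be found in the camera images.
- assembly_board: Plywood board lying fixed on the bench, 420 (its x) x 340 (y) x 18 mm thick. Origin at the centre of its underside; x is forward, the way the slide closes. In its frame: end fence face at x = +170 mm; pine side fence 15 mm tall, x -2 to +170, y +100 to +126; slide on the line y = 0 in a steel keeper at x -98 to -34; cam on the keeper's -y side; clear board behind the slide.
- end_fence: Pine end fence fixed across the front of the board, 28 (x) x 300 (y) x 15 mm tall, centred at board x = +184 mm. Its origin is the board's origin raised by 18 mm, with the same axes. The panel goes against its rear face, at x = +170 mm.
- panel: Loose leaded glass panel, 130 (its x) x 180 (y) x 6 mm thick, 0.3 to 0.55 kg, lying flat on the board between the slide's jaw and the end fence, a little askew at the start. Origin at the centre of its underside. Seated, it is square to the end fence and touches it: its origin is then at board x = +105 mm.
- slide (a joint): Position of the slide along board x in m: 0 fully back, grows forward, 0.045 when its jaw holds the seated panel against the end fence (the panel stops it there). Starts at 0 to 0.008. Free, it needs 3 N, the panel adds 1 to 5 N; no spring, stays where left. With the cam at its high point it is held fast (slips only above 40 N).
- push_face (a point): Centre of the rear upright face (looking to board -x) of the slide's wooden push block, 48 mm above the bench: the place to push. The block is 28 (x) x 50 (y) mm, from 22 to 69 mm above the bench, at the rear end of a steel bar 32 mm wide. Moves with the slide.
- jaw_face (a point): Centre of the front face of the slide's jaw, a wooden cross bar 25 (x) x 170 (y) x 16 mm tall, 28 mm above the bench. It meets the panel's near edge. Moves with the slide.
- cam (a joint): Angle of the cam lever in rad. 0 = end stop, cam's high point presses the locking shoe, slide locked; the lever points outward from the slide, 10 deg forward of board -y. 1.4 = end stop, low point, slide free; the lever points back, 20 deg outward of board -x. Grows clockwise seen from above. Starts at 0 to 0.05. Takes 1 to 8 N at the knob (most near 0) and stays where left.
- cam_pivot (a point): Vertical pivot axis of the cam, at board x = -66, y = -45.6 mm; the point is 43 mm above the bench. The cam is a flat egg-shaped steel plate under the lever, radius 15 mm at its low part, 19 mm at its high point.
- lever_knob (a point): Centre of the upright black cylindrical knob at the lever's end, 22 mm in diameter, from 39.5 to 77.5 mm above the bench (the point is 58 mm above it), 105 mm from the pivot. The lever is a flat steel bar 15 mm wide, 39.5 to 46.5 mm above the bench. Both sides of the knob are free for a fingertip.
- nail_jar: Bystander on the board, left of the slide: glass jar of nails, 48 mm wide, 60 mm tall. Origin at the centre of its underside.
- lathekin: Bystander on the board, in front of the lever beside the panel: flat dark wooden stick 111 x 22 x 8 mm, lying about along board x. Origin at its underside, 50 mm from its rear end.
- tack_hammer: Bystander on the bench, left: small hammer, 240 mm long.
- flux_jar: Bystander on the bench, left: glass jar, 58 mm wide, 75 mm tall.
- flux_brush: Bystander on the bench, right: brush, 170 mm long.
- solder_reel: Bystander on the bench, right: reel of solder, 60 mm wide, 46 mm tall, standing on its flange.

How it is judged:
On the way, in this order (a step that is already met when the one before it is completed fails the run):
1. the cam lever is turned to its low point while the slide still stands where it was (value of joint cam above 1.15 rad and distance of push_face from where it was at the start of the episode below 0.006 m), for 0.2 s.
2. with the cam still low, the slide has brought the panel against the end fence (value of joint cam above 1.05 rad and value of joint slide above 0.0425 m and x of panel in the frame of assembly_board above 0.1025 m), for 0.2 s.
3. the cam lever is turned back to lock the slide (value of joint cam below 0.12 rad), for 0.2 s.
At the end, for the whole second after the job is handed in: The cam lever is back within 0.12 rad of its locked stop, the slide is within 2.5 mm of the position where its jaw holds the panel home, and the panel lies flat and at rest, within 2.5 mm of the end fence and within 0.025 rad of square to it (value of joint cam below 0.12 rad and value of joint slide above 0.0425 m and x of panel in the frame of assembly_board between 0.1025 and 0.108 m and angle between the x axis of panel and the x axis of assembly_board, either way round below 0.025 rad and z of panel in the frame of assembly_board below 0.0205 m and angle between panel's own z axis and vertical below 0.02 rad and linear speed of panel below 0.01 m/s); the robot touches nothing.
It fails at once if the fingers or the arm touch the glass panel (contact force between any of the arm, the fingers and panel above 0.5 N).
It fails at once if the panel is lifted (z of panel in the frame of assembly_board above 0.026 m).
It fails at once if the panel is rammed into the fence (over 45 N) (contact force between panel and end_fence above 45 N).
It fails at once if a bystander is pushed aside or lifted (distance of any of nail_jar, lathekin, tack_hammer, flux_jar, flux_brush, solder_reel from where it was at the start of the episode above 0.015 m).
It also fails if it takes over 64 s, if anything falls off the work surface, if the arm or the gripper's body presses on something with over 40 N, if the wrist force passes 120 N, or if a joint passes its speed limit or range.

### The arm

A 6-joint arm with a two-finger parallel gripper is mounted at the origin on the work surface. World frame = base frame: x ahead of the robot, y to its left, z up, the work surface at z = 0. Lengths are in m, angles in rad, forces in N, time in s.
With the tool pointing down it reaches from about 0.35 to 0.775 m from the base axis. Payload 7.3 kg.
Tool frame: the origin (TCP) lies at the very end of the fingers, on their centre line; the grasp point (between the pads) lies 19 mm behind it (robot.pinch_z is the distance from the TCP to the grasp point, in m); z points along the fingers, y is the line along which they close (so a half turn about z gives the same grasp; the last joint's range is limited). The gripper opens to 92 mm and grips with 3 to 60 N. Pads are 19 mm wide; open, the fingers measure 130 mm over their backs; the gripper's body (75 mm by 190 mm) begins 47 mm behind the grasp point.
Start: joints at [0.983, 0.342, 1.524, -0, 1.275, -0.146], TCP at [0.224, 0.475, 0.227] pointing down, gripper open.
Joint ranges: [-2.53, 2.53], [-0.77, 2.02], [0.04, 2.7], [-1, 4.14], [0.28, 2.66], [-3.11, 3.11]. Speed limits (rad/s): [2.57, 2.57, 3.14, 3.14, 3.14, 3.14].

### API

Orientations are given as [roll, pitch, yaw] about the fixed x, y, z axes, in that order (R = Rz(yaw) Ry(pitch) Rx(roll)).
In Python, from cell import robot gives the robot as it stands.
- The arm moves only by the tool move_arm, never from a script. Its argument "motion" is a list of rows, each a list of 6 numbers: the shift along the tool's x, y, z in units of 0.1 m (1.0 is 0.1 m), then the turn, a rotation vector about the tool's x, y, z in units of pi rad (1.0 is pi rad). In form: [[dx, dy, dz, rx, ry, rz], ...]. A call has 1 to 12 rows; each row is the pose to reach, as a shift and turn from the pose commanded when the call began, along the tool's axes at that moment, turning the shorter way round; what a row does not reach only later rows make up. A row lasts 1/8 s, in which the tool goes at most 62.5 mm and 10.7 degrees, less where a joint would pass 70% of its speed; a pose out of reach is approached as far as the arm can. A call with a number of a shift or a turn outside -1 to 1 is refused whole. A call with a gripper value outside its range is refused whole. "fingers" is the opening, from -1 (shut) to 1 (fully open), set as the call begins (left out, the last holds). The fingers move at their own pace and stop on an object; "newtons" is the grip in N (left out, the last holds). Time passes only in rows, so rows that repeat a pose let the fingers close. It gives the time, the measured TCP pose, the force, the opening and the grip force at its end, in the units of the state.
- robot.observe(): the state, without advancing time (a new reading comes with each control period).
- robot.read_camera(name): name is "scene" or "top"; returns a dict with "image" (420x560x3 uint8, red, green, blue), "range_z" (420x560 float32, m along the optical axis (not along the pixel's ray), 0 where there is no reading), "vfov" (degrees; the focal length in pixels is half the picture's height over the tangent of half this angle, whatever the lens; pixels are square), "cx", "cy" (the principal point, pixels), "extrinsics" (4x4, takes a point from camera to world coordinates). Camera axes: x right, y up, looking along -z (the intrinsics and any distortion apply to the point x, -y, -z); pixel columns grow to the right and rows downward; lengths in m; the calibration is good to about 2 mm. A picture is of the moment at which its call begins.
- robot.hand_in(): hands the job in; it is judged then, once.
The state is a dict: "time": time; "qpos": joint angles; "qvel": joint speeds; "joint_efforts": joint torques, N m; "tool_pos": TCP position; "tool_rot": TCP orientation; "contact_force": force on the tool from outside, world axes, zero at the start; "torque": the same for the moment, N m; "opening": finger opening in m; "grip_force": force on a finger pad.
Only numpy, scipy, OpenCV 4.12 (cv2) and the standard library are available. Lean on these libraries where they do the work, as an engineer would, in place of code of your own. Each camera call takes 0.05 s, during which the arm holds its last target. There are 200 camera calls.

## Working session

There is one attempt and no reset: what is moved stays moved. The work goes in short steps, Python scripts to look and compute and a tool call to move; the robot and the scene stay as the last step left them, time stands still between calls to the robot, and variables do not carry over. Pictures are saved under pics/ and viewed, at most 10 in all, crops included, and the job is handed in when it is done.

Besides the shell and the picture viewer there is one more tool, called after "Call:" by a JSON object that holds its "api" and its "payload", one argument or row to a line. move_arm: Moves the arm, as the interface text tells. Shifts and turns lie within -1 to 1; 1 stands for 0.1 m of shift or pi rad of turn. Its arguments: {"type":"object","properties":{"motion":{"type":"array"},"fingers":{"type":"number"},"newtons":{"type":"number"}},"required":["motion"]}

```bash
mkdir -p pics; ls
python3 - <<'E'
from cell import robot
import cv2,numpy as np
for n in("scene","top"):
    c=robot.read_camera(n); cv2.imwrite(f"pics/{n}0.png",c["image"][:,:,::-1]); np.savez(f"{n}0.npz",**c)
    print({k:(v if k not in("image","range_z") else v.shape) for k,v in c.items()})
print(robot.observe())
E
```

```text
pics
{'image': (420, 560, 3), 'range_z': (420, 560), 'vfov': 52.891251085154835, 'cx': 279.77834445868586, 'cy': 216.38970438251272, 'extrinsics': array([[ 0.07902487, -0.84982638,  0.52110478,  1.20479928],
       [ 0.99683064,  0.0721641 , -0.03348167, -0.00866617],
       [-0.00915145,  0.5220991 ,  0.85283573,  1.03538492],
       [ 0.        ,  0.        ,  0.        ,  1.        ]])}
{'image': (420, 560, 3), 'range_z': (420, 560), 'vfov': 49.086482212188784, 'cx': 281.24216266192207, 'cy': 215.57150897025642, 'extrinsics': array([[-0.01244073,  0.98239662, -0.18639237,  0.44533063],
       [-0.99976002, -0.00885925,  0.02003538,  0.0240783 ],
       [ 0.01803139,  0.1865969 ,  0.98227108,  1.1609936 ],
       [ 0.        ,  0.        ,  0.        ,  1.        ]])}
{'time': 0.1, 'qpos': array([ 9.82975254e-01,  3.42673381e-01,  1.52489937e+00, -6.97615094e-06,
        1.27539541e+00, -1.46023330e-01]), 'qvel': array([ 0.00092585, -0.00174136, -0.00211347,  0.00015201, -0.00021982,
       -0.00059283]), 'joint_efforts': array([ 9.01067688e-04, -4.32002771e+01, -2.44698143e+01,  7.18910736e-02,
        5.25475480e-02, -2.54363391e-05]), 'tool_pos': array([0.22426743, 0.47429924, 0.22611163]), 'tool_rot': array([-3.14023082e+00, -1.93542389e-04,  2.69979681e+00]), 'contact_force': array([ 0.34225435, -0.46075267,  0.27104693]), 'torque': array([ 0.02318301, -0.04892841, -0.0540875 ]), 'grip_force': 0.0, 'opening': 0.09196768291031004}
```

View pics/top0.png

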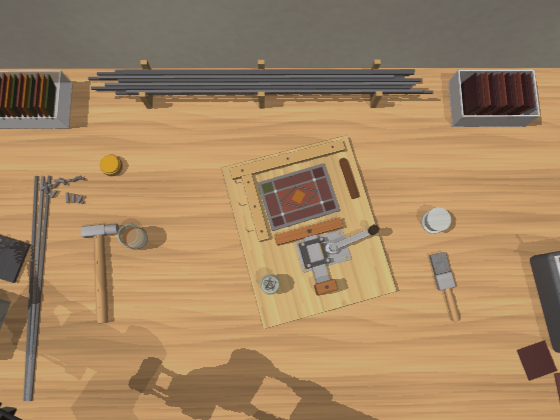

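View pics/scene0.png

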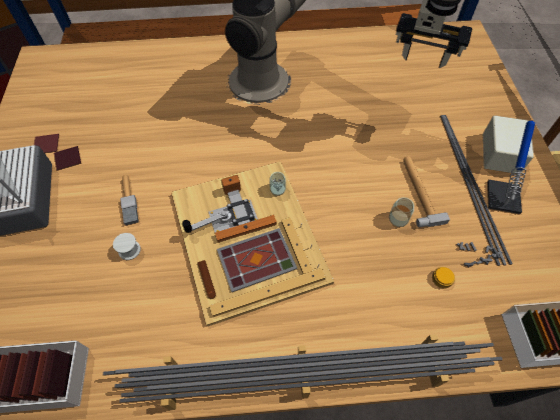

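The top view shows the board with corners at about (222,168), (350,138), (397,291) and (266,327). The knob is at (374,230) and the push block at (326,288). The scene view shows the knob at (187,226) and the block at (231,184). I'll zoom in on both.

```bash
cat > h.py <<'E'
import numpy as np
def ray(c,u,v):
    H=c["image"].shape[0]; f=H/2/np.tan(np.radians(float(c["vfov"]))/2)
    d=np.array([(u-c["cx"])/f,-(v-c["cy"])/f,-1.]); E=c["extrinsics"]; return E[:3,3],E[:3,:3]@d
def atz(c,u,v,z):
    o,d=ray(c,u,v); return o+d*(z-o[2])/d[2]
def dep(c,u,v):
    o,d=ray(c,u,v); r=c["range_z"][int(round(v))-1:int(round(v))+2,int(round(u))-1:int(round(u))+2]; return o+d*np.median(r)
def tri(a,ua,b,ub):
    o1,d1=ray(a,*ua);o2,d2=ray(b,*ub);s=np.linalg.lstsq(np.c_[d1,-d2],o2-o1,rcond=None)[0]
    p,q=o1+d1*s[0],o2+d2*s[1]; return (p+q)/2,np.linalg.norm(p-q)
E
python3 - <<'E'
import cv2
a=cv2.imread("pics/top0.png")[130:335,215:405]; b=cv2.imread("pics/scene0.png")[155:330,165:340]
cv2.imwrite("pics/tz.png",cv2.resize(a[:146*1],None,fx=4,fy=4,interpolation=cv2.INTER_CUBIC))
cv2.imwrite("pics/tz2.png",cv2.resize(a[60:],None,fx=4,fy=4,interpolation=cv2.INTER_CUBIC))
cv2.imwrite("pics/sz.png",cv2.resize(b[:150],None,fx=4,fy=4,interpolation=cv2.INTER_CUBIC))
E
```

```text
(no output)
```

View pics/tz2.png

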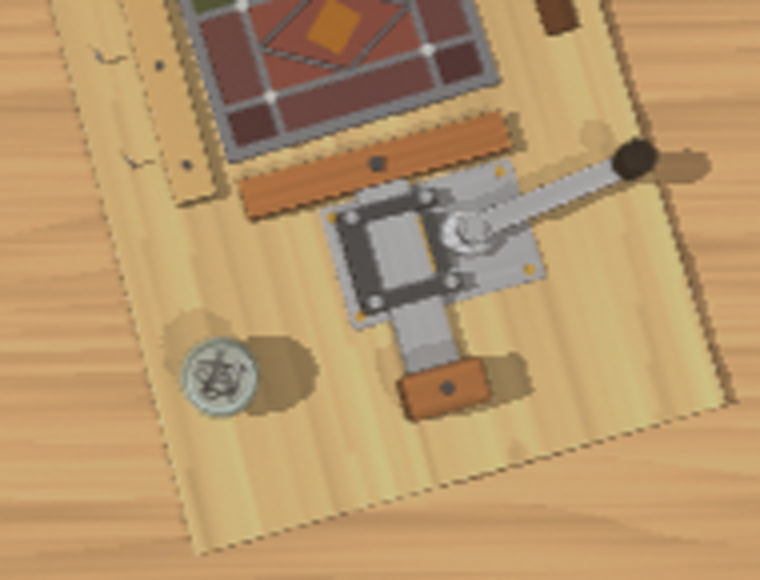

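View pics/sz.png

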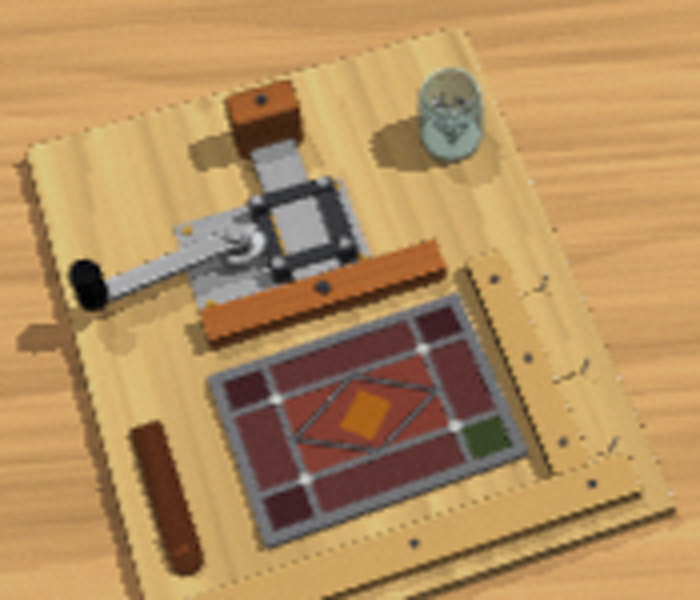

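The zoomed top view shows the knob top at crop (635,160), the block screw at (447,388) and the jaw screw at (377,163). The rear board corners are at (200,555) and (733,400). In the scene crop the knob top is at (87,272), the block screw at (261,100) and the jaw screw at (322,287).

Run:
```python
from h import *
np.set_printoptions(precision=4,suppress=True)
t=dict(np.load("top0.npz"));s=dict(np.load("scene0.npz"))
T=lambda x,y:(215+x/4-.4,190+y/4-.4); S=lambda x,y:(165+x/4-.4,155+y/4-.4)
for n,a,b in[("knobtop",(635,158),(87,272)),("block",(447,388),(261,100)),("jaw",(377,163),(322,287)),("pivot",(470,230),(243,240)),("rearL",(200,553),(465,30)),("rearR",(733,400),(30,150))]:
    p,e=tri(t,T(*a),s,S(*b)); print(n,p,round(e,4),"dep",dep(t,*T(*a)),dep(s,*S(*b)))
c=[atz(t,u,v,.018) for u,v in((222,168),(350,138))]+[atz(t,*T(733,400),.018),atz(t,*T(200,553),.018)]
c=np.array(c); print(c); m=c.mean(0); x=(c[0]+c[1]-c[2]-c[3])[:2]; y=(c[0]+c[3]-c[1]-c[2])[:2]
print(m,np.linalg.norm(x)/2,np.linalg.norm(y)/2,np.arctan2(x[1],x[0]),np.arctan2(-y[0],y[1]))
```

```text
knobtop [ 0.6164 -0.2189  0.0751] 0.0005 dep [ 0.6163 -0.2186  0.0755] [ 0.6197 -0.218   0.0805]
block [ 0.4815 -0.1021  0.0706] 0.0001 dep [ 0.4814 -0.102   0.0709] [ 0.4812 -0.1022  0.0703]
jaw [ 0.6203 -0.0664  0.0399] 0.0001 dep [ 0.6204 -0.0665  0.0394] [ 0.6194 -0.0664  0.0385]
pivot [ 0.5781 -0.1211  0.0404] 0.003 dep [ 0.577  -0.1214  0.0497] [ 0.5837 -0.1187  0.049 ]
rearL [0.3864 0.0473 0.0152] 0.0057 dep [0.3862 0.0445 0.0131] [0.3745 0.051  0.0002]
rearR [ 0.4738 -0.2804  0.02  ] 0.007 dep [ 0.4743 -0.2895 -0.0003] [ 0.4735 -0.2771  0.0186]
[[ 0.7883  0.1518  0.018 ]
 [ 0.8676 -0.1821  0.018 ]
 [ 0.4738 -0.2846  0.018 ]
 [ 0.3864  0.0444  0.018 ]]
[ 0.629  -0.0676  0.018 ] 0.4114044634381303 0.3417291019888178 0.2578487996013384 0.24635888926085153
```

The board yaw is about 0.252 rad, and the sizes and heights check out. I'll travel with closed fingers, staying high, to a point above the front side of the knob.

Call:
{"api": "move_arm", "payload": {
  "motion": [
    [-0.94,-0.6,0,0,0,0],
    [-0.94,-0.6,0,0,0,0]
  ],
  "fingers": -1,
  "newtons": 20
}}

```text
time: 0.35
tool_pos: [0.284, 0.3788, 0.2262]
tool_rot: [-3.141, -0.0, 2.701]
contact_force: [0.5, -0.1, -0.6]
opening: 0.0766
grip_force: 0.0
```

Call:
{"api": "move_arm", "payload": {
  "motion": [
    [-0.94,-0.6,0,0,0,0],
    [-0.94,-0.6,0,0,0,0]
  ]
}}

```text
time: 0.6
tool_pos: [0.3438, 0.2839, 0.2266]
tool_rot: [-3.141, 0.0, 2.699]
contact_force: [1.1, 0.7, -0.7]
opening: 0.0563
grip_force: 0.0
```

Call:
{"api": "move_arm", "payload": {
  "motion": [
    [-0.94,-0.6,0,0,0,0],
    [-0.94,-0.6,0,0,0,0]
  ]
}}

```text
time: 0.85
tool_pos: [0.4032, 0.1893, 0.2266]
tool_rot: [-3.141, -0.0, 2.699]
contact_force: [1.2, 0.9, 0.0]
opening: 0.0362
grip_force: 0.0
```

Call:
{"api": "move_arm", "payload": {
  "motion": [
    [-0.94,-0.6,0,0,0,0],
    [-0.94,-0.6,0,0,0,0]
  ]
}}

```text
time: 1.1
tool_pos: [0.4625, 0.0948, 0.2265]
tool_rot: [-3.141, -0.0, 2.699]
contact_force: [0.3, 0.7, 0.6]
opening: 0.0164
grip_force: 0.0
```

Call:
{"api": "move_arm", "payload": {
  "motion": [
    [-0.94,-0.6,0,0,0,0],
    [-0.94,-0.6,0,0,0,0]
  ]
}}

```text
time: 1.35
tool_pos: [0.5218, 0.0003, 0.2264]
tool_rot: [-3.142, -0.0, 2.699]
contact_force: [-0.2, -0.4, -0.0]
opening: 0.0008
grip_force: 0.0
```

Call:
{"api": "move_arm", "payload": {
  "motion": [
    [-0.94,-0.6,0,0,0,0],
    [-0.94,-0.6,0,0,0,0]
  ]
}}

```text
time: 1.6
tool_pos: [0.5811, -0.0942, 0.2262]
tool_rot: [-3.142, -0.001, 2.699]
contact_force: [0.3, -0.4, -0.0]
opening: 0.0005
grip_force: 0.0
```

Call:
{"api": "move_arm", "payload": {
  "motion": [
    [-0.94,-0.6,0.5,0,0,-0.263],
    [-0.94,-0.6,0.5,0,0,-0.263],
    [-0.94,-0.6,0.5,0,0,-0.263],
    [-0.94,-0.6,0.5,0,0,-0.263],
    [-0.94,-0.6,0.5,0,0,-0.263],
    [-0.94,-0.6,0.5,0,0,-0.263],
    [-0.94,-0.6,0.5,0,0,-0.263]
  ]
}}

```text
time: 2.48
tool_pos: [0.6396, -0.1862, 0.1764]
tool_rot: [3.141, -0.0, -2.759]
contact_force: [0.5, 0.7, -0.3]
opening: 0.0003
grip_force: 0.0
```

```bash
cat > plan.py <<'E'
import numpy as np
from cell import robot
from scipy.spatial.transform import Rotation as Rn
P=np.array([.577,-.122])
def lev(deg,off,z=.054,rad=.105):   # world lever angle, tangential offset (+ = ccw side)
    a=np.radians(deg); e=np.array([np.cos(a),np.sin(a)]); n=np.array([-e[1],e[0]])
    return [*(P+rad*e+off*n),z,a-np.pi/2]
def rows(w,start=None):
    if start is None:
        s=robot.observe(); start=[*s["tool_pos"],s["tool_rot"][2]]; print("F",np.round(s["contact_force"],1))
    print("start",np.round(start,4))
    R=Rn.from_euler("xyz",[np.pi,0,start[3]])
    for p in w:
        d=R.inv().apply(np.array(p[:3])-start[:3])/.1; t=(p[3]-start[3]+np.pi)%(2*np.pi)-np.pi
        print([round(float(v),2) for v in d],"rz",round(-t/np.pi,3))
    return
E
python3 - <<'E'
from plan import *
w=[lev(-68,.036,.11),lev(-68,.036),lev(-68,.024)]
rows(w)
print(); rows([lev(a,.021) for a in range(-69,-146,-7)],lev(-68,.024))
E
```

```text
F [ 0.5  0.7 -0.3]
start [ 0.6396 -0.1862  0.1764 -2.7586]
[-0.02, -0.22, 0.66] rz -0.0
[-0.02, -0.22, 1.22] rz -0.0
[0.1, -0.22, 1.22] rz -0.0

start [ 0.6386 -0.2104  0.054  -2.7576]
[0.05, -0.0, -0.0] rz 0.006
[0.18, -0.02, -0.0] rz 0.044
[0.31, -0.02, -0.0] rz 0.083
[0.44, -0.0, -0.0] rz 0.122
[0.57, 0.03, 0.0] rz 0.161
[0.69, 0.08, 0.0] rz 0.2
[0.8, 0.14, 0.0] rz 0.239
[0.91, 0.21, 0.0] rz 0.278
[1.01, 0.3, 0.0] rz 0.317
[1.09, 0.4, 0.0] rz 0.356
[1.16, 0.51, 0.0] rz 0.394
```

Call:
{"api": "move_arm", "payload": {
  "motion": [
    [-0.02,-0.22,0.6,0,0,0],
    [-0.02,-0.22,0.6,0,0,0]
  ]
}}

```text
time: 2.72
tool_pos: [0.6471, -0.2057, 0.1115]
tool_rot: [3.135, -0.007, -2.759]
contact_force: [-1.8, 1.2, 0.3]
opening: 0.0003
grip_force: 0.0
```

Call:
{"api": "move_arm", "payload": {
  "motion": [
    [0,0,0.3,0,0,0],
    [0,0,0.62,0,0,0],
    [0,0,0.62,0,0,0],
    [0.12,0,0.62,0,0,0],
    [0.12,0,0.62,0,0,0]
  ]
}}

```text
time: 3.35
tool_pos: [0.6388, -0.2113, 0.057]
tool_rot: [-3.14, 0.002, -2.758]
contact_force: [0.3, -0.2, 0.8]
opening: 0.0005
grip_force: 0.0
```

Call:
{"api": "move_arm", "payload": {
  "motion": [
    [0.05,0,0,0,0,0.006],
    [0.11,-0.01,0,0,0,0.025],
    [0.18,-0.02,0,0,0,0.044],
    [0.31,-0.02,0,0,0,0.083],
    [0.31,-0.02,0,0,0,0.083]
  ]
}}

```text
time: 3.98
tool_pos: [0.611, -0.2244, 0.0559]
tool_rot: [-3.141, 0.002, -3.018]
contact_force: [0.3, 0.9, 0.5]
opening: 0.0004
grip_force: 0.2
```

Run:
```python
from plan import *
import cv2
c=robot.read_camera("top"); cv2.imwrite("pics/t1.png",cv2.resize(c["image"][180:320,280:430,::-1],None,fx=4,fy=4))
s=lev(-83,.021);s[:2]=robot.observe()["tool_pos"][:2]; print(lev(-83,.021))
rows([lev(a,.021) for a in range(-90,-147,-7)])
```

```text
[np.float64(0.6106397502420082), np.float64(-0.2236580897108307), 0.054, np.float64(-3.01941960595019)]
F [ 0.4  1.  -0.5]
start [ 0.6108 -0.2243  0.0555 -3.0165]
[0.13, -0.01, 0.01] rz 0.04
[0.26, -0.01, 0.01] rz 0.079
[0.39, 0.0, 0.01] rz 0.118
[0.52, 0.03, 0.01] rz 0.156
[0.64, 0.08, 0.01] rz 0.195
[0.76, 0.14, 0.01] rz 0.234
[0.86, 0.21, 0.01] rz 0.273
[0.96, 0.3, 0.01] rz 0.312
[1.05, 0.4, 0.01] rz 0.351
```

View pics/t1.png

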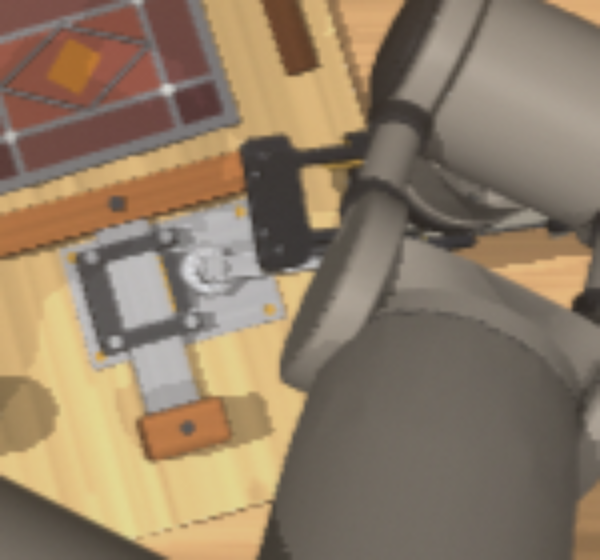

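The lever has moved: its root now points right and slightly down. The slide hasn't moved. I'll continue along the arc.

Call:
{"api": "move_arm", "payload": {
  "motion": [
    [0.13,-0.01,0,0,0,0.04],
    [0.26,-0.01,0,0,0,0.079],
    [0.39,0,0,0,0,0.118],
    [0.52,0.03,0,0,0,0.156],
    [0.64,0.08,0,0,0,0.195],
    [0.76,0.14,0,0,0,0.234],
    [0.86,0.21,0,0,0,0.273],
    [0.96,0.3,0,0,0,0.312],
    [0.96,0.3,0,0,0,0.312]
  ]
}}

```text
time: 5.15
tool_pos: [0.5112, -0.2057, 0.0548]
tool_rot: [-3.141, -0.001, 2.288]
contact_force: [0.6, -0.2, 1.0]
opening: 0.0005
grip_force: 0.0
```

Run:
```python
from plan import *
rows([lev(a,.021) for a in (-142,-145,-148)])
```

```text
F [ 0.6 -0.2  1. ]
start [ 0.5112 -0.2057  0.0548  2.2879]
[0.05, -0.01, 0.01] rz 0.017
[0.1, -0.02, 0.01] rz 0.034
[0.16, -0.02, 0.01] rz 0.05
```

Call:
{"api": "move_arm", "payload": {
  "motion": [
    [0.05,-0.01,0,0,0,0.017],
    [0.09,-0.02,0,0,0,0.03],
    [0.09,-0.02,0,0,0,0.03],
    [0.09,-0.02,0,0,0,0.03]
  ]
}}

```text
time: 5.65
tool_pos: [0.5047, -0.2009, 0.0547]
tool_rot: [3.141, 0.0, 2.193]
contact_force: [-0.2, -1.8, 1.1]
opening: 0.0002
grip_force: 0.5
```

Run:
```python
from plan import *
import cv2
c=robot.read_camera("scene"); cv2.imwrite("pics/s1.png",cv2.resize(c["image"][155:305,165:340,::-1],None,fx=4,fy=4))
rows([lev(-144.5,.06),lev(-144.5,.06,.12)])
```

```text
F [2.2 0.4 1.5]
start [ 0.5048 -0.2009  0.0547  2.1927]
[-0.38, -0.0, 0.01] rz 0.001
[-0.38, -0.0, -0.65] rz 0.001
```

View pics/s1.png

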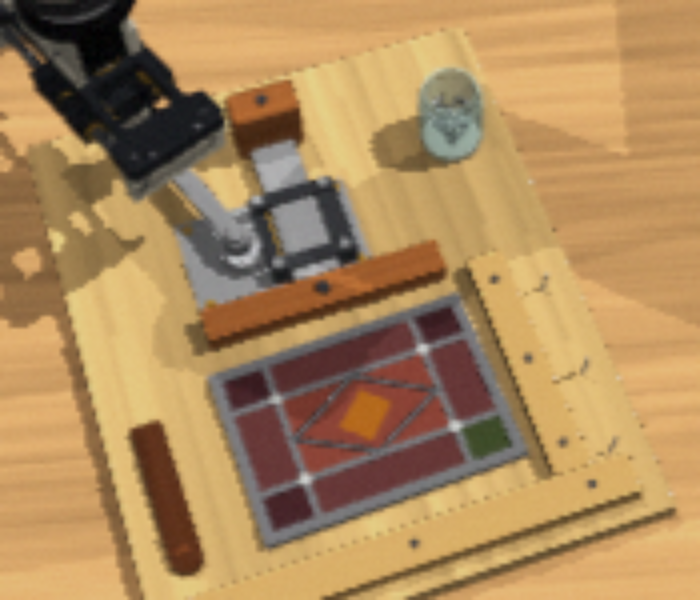

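The lever now points back at about 1.38 rad, and the slide and panel haven't moved. Next I retreat, lift and go behind the push block.

Call:
{"api": "move_arm", "payload": {
  "motion": [
    [-0.2,0,0,0,0,0],
    [-0.2,0,0,0,0,0],
    [-0.2,0,-0.5,0,0,0],
    [-0.2,0,-0.9,0,0,0],
    [-0.2,0,-0.9,0,0,0]
  ]
}}

```text
time: 6.32
tool_pos: [0.517, -0.2172, 0.1477]
tool_rot: [3.139, 0.005, 2.192]
contact_force: [0.1, 0.2, 0.5]
opening: 0.0003
grip_force: 0.0
```

```bash
cat >> plan.py <<'E'
U=np.array([np.cos(.252),np.sin(.252)]); B=np.array([.4815,-.1021])
def push(d,z=.042): return [*(B+U*(d-.0235)),z,.252-np.pi]   # d: tool face relative to initial push face
E
python3 - <<'E'
from plan import *
rows([push(-.025,.144)]); print(push(-.025))
E
```

```text
F [0.1 0.2 0.5]
start [ 0.517  -0.2172  0.1477  2.1916]
[1.32, -0.07, 0.04] rz -0.383
[np.float64(0.4345318396995562), np.float64(-0.11419305246791792), 0.042, -2.8895926535897933]
```

Call:
{"api": "move_arm", "payload": {
  "motion": [
    [0.6,-0.03,0,0,0,0],
    [0.66,-0.04,0,0,0,0]
  ]
}}

```text
time: 6.58
tool_pos: [0.4703, -0.1619, 0.1428]
tool_rot: [-3.139, -0.007, 2.193]
contact_force: [0.3, -0.2, 0.6]
opening: 0.0003
grip_force: 0.0
```

Call:
{"api": "move_arm", "payload": {
  "motion": [
    [0.6,-0.03,0,0,0,0],
    [0.66,-0.03,0,0,0,-0.1],
    [0.66,-0.03,0,0,0,-0.2],
    [0.66,-0.03,0,0,0,-0.3],
    [0.66,-0.03,0,0,0,-0.383],
    [0.66,-0.03,0,0,0,-0.383],
    [0.66,-0.03,0,0,0,-0.383],
    [0.66,-0.03,0,0,0,-0.383],
    [0.66,-0.03,0,0,0,-0.383]
  ]
}}

```text
time: 7.7
tool_pos: [0.4333, -0.1135, 0.144]
tool_rot: [3.141, -0.001, -2.89]
contact_force: [0.7, 0.8, -0.1]
opening: 0.0004
grip_force: 0.0
```

Run:
```python
from plan import *
rows([push(-.025),push(0),push(.02),push(.035),push(.045)]); print(robot.observe()["qpos"])
```

```text
F [ 0.7  0.8 -0.1]
start [ 0.4333 -0.1135  0.144  -2.8897]
[-0.01, -0.01, 1.02] rz -0.0
[-0.26, -0.01, 1.02] rz -0.0
[-0.46, -0.01, 1.02] rz -0.0
[-0.61, -0.01, 1.02] rz -0.0
[-0.71, -0.01, 1.02] rz -0.0
[-4.27549612e-01  2.96651538e-01  1.84712967e+00  6.03287674e-05
  9.99058169e-01 -2.25029877e+00]
```

Call:
{"api": "move_arm", "payload": {
  "motion": [
    [0,0,0.5,0,0,0],
    [0,0,0.98,0,0,0],
    [0,0,0.98,0,0,0],
    [0,0,0.98,0,0,0]
  ]
}}

```text
time: 8.2
tool_pos: [0.4343, -0.1138, 0.0478]
tool_rot: [-3.141, 0.001, -2.89]
contact_force: [0.7, -0.1, -0.3]
opening: 0.0003
grip_force: 0.0
```

Call:
{"api": "move_arm", "payload": {
  "motion": [
    [-0.1,0,0,0,0,0],
    [-0.2,0,0,0,0,0],
    [-0.24,0,0,0,0,0],
    [-0.28,0,0,0,0,0],
    [-0.32,0,0,0,0,0],
    [-0.36,0,0,0,0,0],
    [-0.4,0,0,0,0,0],
    [-0.44,0,0,0,0,0],
    [-0.48,0,0,0,0,0],
    [-0.5,0,0,0,0,0]
  ]
}}

```text
time: 9.45
tool_pos: [0.4814, -0.1008, 0.0466]
tool_rot: [3.141, -0.002, -2.889]
contact_force: [-5.7, -1.6, 5.0]
opening: 0.0007
grip_force: 3.1
```

Run:
```python
from plan import *
import cv2
c=robot.read_camera("scene"); cv2.imwrite("pics/s2.png",cv2.resize(c["image"][155:305,165:340,::-1],None,fx=4,fy=4))
rows([push(.035),push(.045)])
```

```text
F [-4.7 -2.4  5. ]
start [ 0.4816 -0.1008  0.0466 -2.8889]
[-0.11, -0.01, 0.05] rz 0.0
[-0.21, -0.01, 0.05] rz 0.0
```

View pics/s2.png

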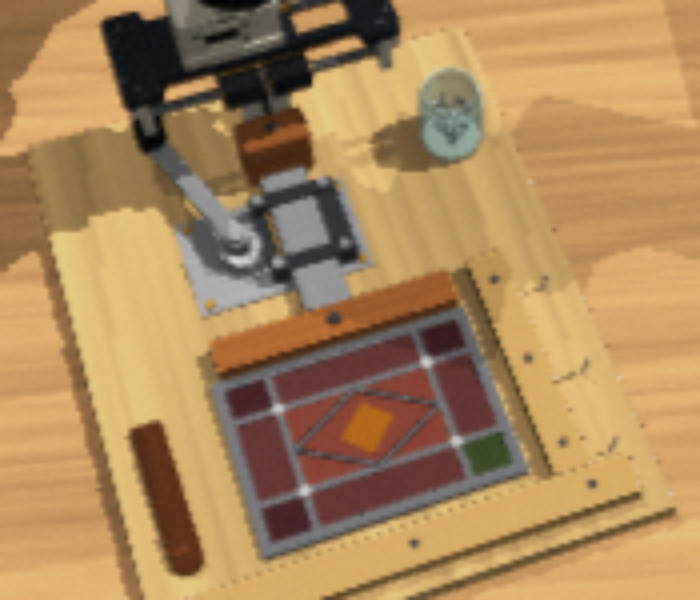

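The slide runs free, at about 6 N, and the jaw now touches the panel. I'll push more slowly from here.

Call:
{"api": "move_arm", "payload": {
  "motion": [
    [-0.02,0,0,0,0,0],
    [-0.04,0,0,0,0,0],
    [-0.06,0,0,0,0,0],
    [-0.08,0,0,0,0,0],
    [-0.08,0,0,0,0,0]
  ]
}}

```text
time: 10.12
tool_pos: [0.4892, -0.0988, 0.0466]
tool_rot: [3.141, -0.001, -2.889]
contact_force: [-5.2, -0.1, 2.9]
opening: 0.0005
grip_force: 2.4
```

Call:
{"api": "move_arm", "payload": {
  "motion": [
    [-0.01,0,0,0,0,0],
    [-0.02,0,0,0,0,0],
    [-0.03,0,0,0,0,0],
    [-0.03,0,0,0,0,0]
  ]
}}

```text
time: 10.62
tool_pos: [0.492, -0.0981, 0.0466]
tool_rot: [3.141, -0.001, -2.889]
contact_force: [-4.6, -0.1, 3.9]
opening: 0.0005
grip_force: 2.6
```

Call:
{"api": "move_arm", "payload": {
  "motion": [
    [-0.01,0,0,0,0,0],
    [-0.02,0,0,0,0,0],
    [-0.03,0,0,0,0,0],
    [-0.03,0,0,0,0,0]
  ]
}}

```text
time: 11.12
tool_pos: [0.4936, -0.0976, 0.0466]
tool_rot: [3.14, -0.004, -2.889]
contact_force: [-10.4, -4.1, 7.4]
opening: 0.0006
grip_force: 5.6
```

Run:
```python
from plan import *
import cv2
c=robot.read_camera("scene"); cv2.imwrite("pics/s3.png",cv2.resize(c["image"][220:320,165:340,::-1],None,fx=4.5,fy=4.5))
rows([push(.045)])
```

```text
F [-9.8 -2.7  7.1]
start [ 0.4936 -0.0976  0.0466 -2.8887]
[-0.09, -0.01, 0.05] rz 0.0
```

View pics/s3.png

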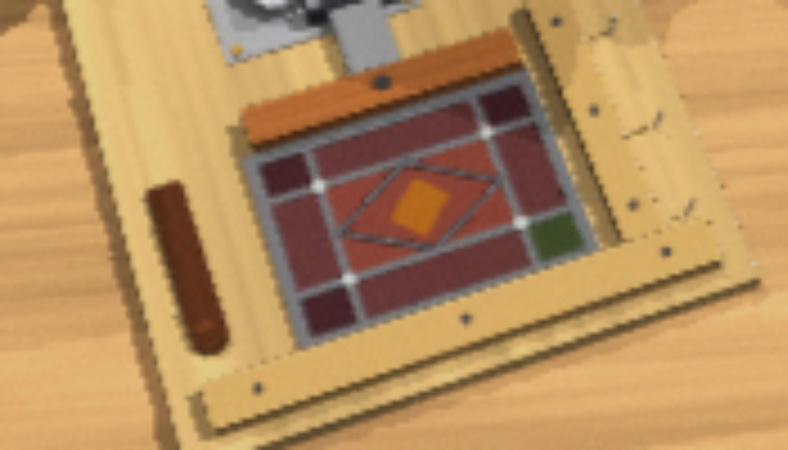

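The force is rising and the panel has reached the fence. I'll press a little more to square it.

Call:
{"api": "move_arm", "payload": {
  "motion": [
    [-0.01,0,0,0,0,0],
    [-0.02,0,0,0,0,0],
    [-0.02,0,0,0,0,0],
    [-0.02,0,0,0,0,0]
  ]
}}

```text
time: 11.68
tool_pos: [0.4936, -0.0976, 0.0466]
tool_rot: [3.14, -0.008, -2.888]
contact_force: [-17.3, -7.8, 13.2]
opening: 0.0003
grip_force: 9.8
```

It's seated: a firm stop with no further motion. I'll back off, lift and move to the other side of the knob.

Call:
{"api": "move_arm", "payload": {
  "motion": [
    [0.15,0,0,0,0,0],
    [0.3,0,0,0,0,0],
    [0.3,0,-0.5,0,0,0],
    [0.3,0,-0.97,0,0,0],
    [0.3,0,-0.97,0,0,0],
    [0.3,0,-0.97,0,0,0]
  ]
}}

```text
time: 12.42
tool_pos: [0.468, -0.1044, 0.1432]
tool_rot: [3.141, 0.0, -2.889]
contact_force: [-0.2, -0.3, -0.7]
opening: 0.0002
grip_force: 0.0
```

Run:
```python
from plan import *
import cv2
c=robot.read_camera("scene"); cv2.imwrite("pics/s4.png",cv2.resize(c["image"][155:305,165:340,::-1],None,fx=4,fy=4))
rows([lev(-144.5,-.036,.144)])
```

```text
F [ 0.7  0.5 -0.3]
start [ 0.4676 -0.1042  0.1427 -2.8892]
[0.09, -0.49, -0.01] rz 0.383
```

View pics/s4.png

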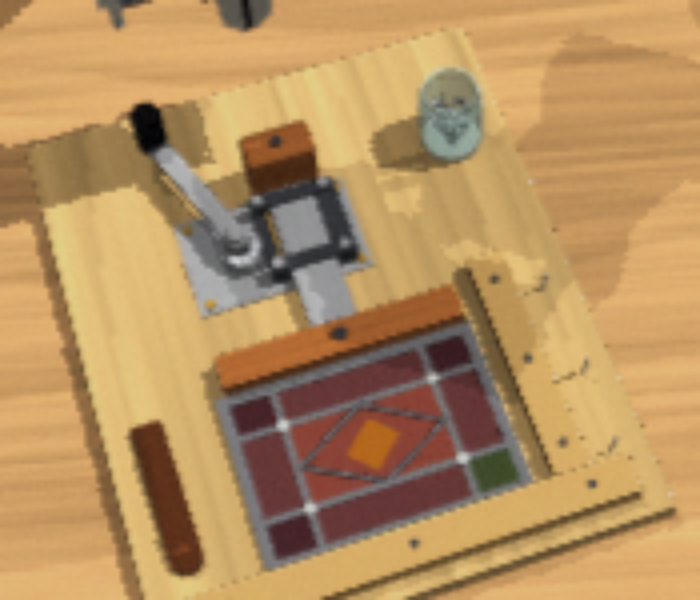

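The knob is at about crop (147,113), the panel is flush to the fence and the slide is forward. Next I place the tool on the inner side of the knob.

Call:
{"api": "move_arm", "payload": {
  "motion": [
    [0.09,-0.49,0,0,0,0.05],
    [0.09,-0.49,0,0,0,0.1],
    [0.09,-0.49,0,0,0,0.15],
    [0.09,-0.49,0,0,0,0.2],
    [0.09,-0.49,0,0,0,0.25],
    [0.09,-0.49,0,0,0,0.3],
    [0.09,-0.49,0,0,0,0.35],
    [0.09,-0.49,0,0,0,0.383],
    [0.09,-0.49,0,0,0,0.383],
    [0.09,-0.49,0,0,0,0.383]
  ]
}}

```text
time: 13.72
tool_pos: [0.4716, -0.154, 0.1429]
tool_rot: [-3.141, -0.001, 2.193]
contact_force: [0.9, 0.2, -0.0]
opening: 0.0005
grip_force: 0.0
```

Call:
{"api": "move_arm", "payload": {
  "motion": [
    [0,0,0.5,0,0,0],
    [0,0,0.9,0,0,0],
    [0,0,0.9,0,0,0],
    [0,0,0.9,0,0,0]
  ]
}}

```text
time: 14.22
tool_pos: [0.4727, -0.1546, 0.0548]
tool_rot: [3.141, 0.001, 2.191]
contact_force: [-0.3, 0.3, 0.7]
opening: 0.0006
grip_force: 0.0
```

Run:
```python
from plan import *
rows([lev(-144.5,-.026)]+[lev(a,-.021) for a in range(-142,-70,7)])
```

```text
F [-0.3  0.3  0.7]
start [ 0.4727 -0.1546  0.0548  2.1914]
[-0.08, -0.01, 0.01] rz 0.0
[-0.18, -0.02, 0.01] rz -0.014
[-0.31, -0.03, 0.01] rz -0.052
[-0.44, -0.03, 0.01] rz -0.091
[-0.57, -0.01, 0.01] rz -0.13
[-0.69, 0.03, 0.01] rz -0.169
[-0.81, 0.08, 0.01] rz -0.208
[-0.93, 0.14, 0.01] rz -0.247
[-1.03, 0.22, 0.01] rz -0.286
[-1.13, 0.31, 0.01] rz -0.325
[-1.21, 0.41, 0.01] rz -0.364
[-1.28, 0.52, 0.01] rz -0.402
```

Call:
{"api": "move_arm", "payload": {
  "motion": [
    [-0.08,-0.01,0,0,0,0],
    [-0.18,-0.02,0,0,0,-0.014],
    [-0.31,-0.03,0,0,0,-0.052],
    [-0.44,-0.03,0,0,0,-0.091],
    [-0.57,-0.01,0,0,0,-0.13],
    [-0.69,0.03,0,0,0,-0.169],
    [-0.81,0.08,0,0,0,-0.208],
    [-0.93,0.14,0,0,0,-0.247],
    [-0.93,0.14,0,0,0,-0.247]
  ]
}}

```text
time: 15.35
tool_pos: [0.5385, -0.2228, 0.0549]
tool_rot: [-3.141, 0.003, 2.966]
contact_force: [0.9, 0.8, -0.2]
opening: 0.0003
grip_force: 0.0
```

Run:
```python
from plan import *
rows([lev(a,-.021) for a in (-94,-88,-82,-76,-72,-69,-66,-64)])
```

```text
F [ 0.9  0.8 -0.2]
start [ 0.5385 -0.2228  0.0549  2.9656]
[-0.1, -0.01, 0.01] rz -0.034
[-0.22, -0.01, 0.01] rz -0.067
[-0.33, -0.0, 0.01] rz -0.1
[-0.44, 0.02, 0.01] rz -0.134
[-0.51, 0.03, 0.01] rz -0.156
[-0.56, 0.05, 0.01] rz -0.173
[-0.62, 0.07, 0.01] rz -0.189
[-0.65, 0.09, 0.01] rz -0.2
```

Call:
{"api": "move_arm", "payload": {
  "motion": [
    [-0.1,-0.01,0,0,0,-0.034],
    [-0.22,-0.01,0,0,0,-0.067],
    [-0.33,0,0,0,0,-0.1],
    [-0.44,0.02,0,0,0,-0.134],
    [-0.51,0.03,0,0,0,-0.156],
    [-0.56,0.05,0,0,0,-0.173],
    [-0.59,0.06,0,0,0,-0.181],
    [-0.59,0.06,0,0,0,-0.181]
  ]
}}

```text
time: 16.35
tool_pos: [0.5956, -0.2284, 0.0545]
tool_rot: [-3.139, -0.002, -2.751]
contact_force: [-3.2, -6.9, -1.4]
opening: 0.0004
grip_force: 3.2
```

Run:
```python
from plan import *
rows([lev(a,-.021) for a in (-67.5,-66,-64,-62)])
```

```text
F [-3.2 -6.9 -1.4]
start [ 0.5956 -0.2284  0.0545 -2.7507]
[-0.02, 0.0, 0.0] rz -0.001
[-0.05, -0.0, 0.0] rz -0.009
[-0.09, -0.01, 0.0] rz -0.02
[-0.13, -0.01, 0.0] rz -0.031
```

Call:
{"api": "move_arm", "payload": {
  "motion": [
    [-0.02,0,0,0,0,-0.005],
    [-0.04,0,0,0,0,-0.01],
    [-0.06,0,0,0,0,-0.015],
    [-0.06,0,0,0,0,-0.015]
  ]
}}

```text
time: 16.85
tool_pos: [0.6014, -0.2263, 0.0546]
tool_rot: [-3.138, -0.001, -2.704]
contact_force: [-2.5, -9.1, -0.1]
opening: 0.0006
grip_force: 3.1
```

Call:
{"api": "move_arm", "payload": {
  "motion": [
    [-0.02,0,0,0,0,-0.005],
    [-0.03,0,0,0,0,-0.005],
    [-0.03,0,0,0,0,-0.005]
  ]
}}

```text
time: 17.23
tool_pos: [0.6018, -0.2263, 0.0546]
tool_rot: [-3.139, -0.006, -2.688]
contact_force: [-12.0, -12.5, 3.5]
opening: 0.0005
grip_force: 8.2
```

That's the end stop: the force jumped with no motion. I'll back off, lift clear and check.

Call:
{"api": "move_arm", "payload": {
  "motion": [
    [0.15,0,0,0,0,0],
    [0.3,0,0,0,0,0],
    [0.3,0,-0.5,0,0,0],
    [0.3,0,-1,0,0,0],
    [0.3,0,-1,0,0,0]
  ]
}}

```text
time: 17.85
tool_pos: [0.5797, -0.2369, 0.1588]
tool_rot: [-3.134, 0.006, -2.686]
contact_force: [0.5, 1.1, 0.1]
opening: 0.0007
grip_force: 0.0
```

Call:
{"api": "move_arm", "payload": {
  "motion": [
    [0.5,0,-0.5,0,0,0],
    [1,0,-0.9,0,0,0],
    [1,0,-0.9,0,0,0],
    [1,0,-0.9,0,0,0]
  ]
}}

```text
time: 18.35
tool_pos: [0.4878, -0.2797, 0.2431]
tool_rot: [3.141, 0.0, -2.686]
contact_force: [-0.2, -0.1, -0.3]
opening: 0.0001
grip_force: 0.0
```

Run:
```python
from plan import *
import cv2
from h import *
c=robot.read_camera("scene"); cv2.imwrite("pics/s5.png",cv2.resize(c["image"][155:305,165:340,::-1],None,fx=4,fy=4))
print(robot.observe()["contact_force"])
```

```text
[-0.15986665  0.13355517  0.7873028 ]
```

View pics/s5.png

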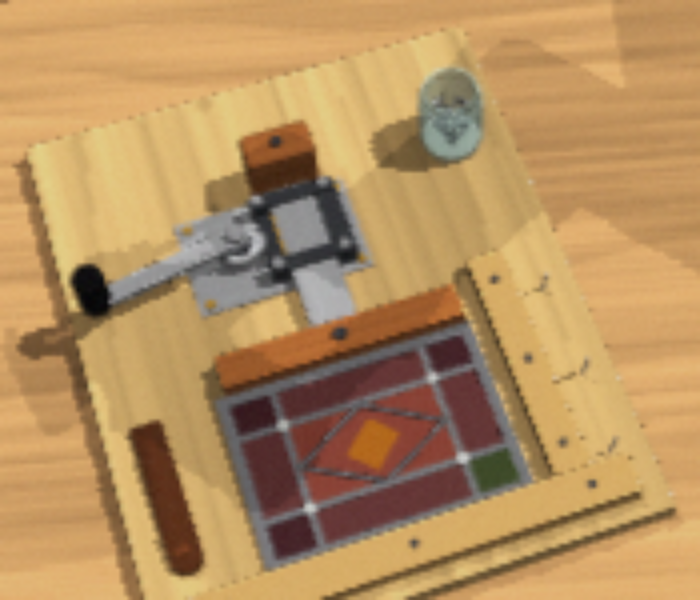

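The lever is back out, with the knob at crop (90,285), slightly further forward than at the start. The slide is forward, the panel is flush to the fence and the arm is clear.

```bash
python3 -c "
from cell import robot
print(robot.hand_in())"
```

```text
the job is handed in; nothing more can be done
None
```

I handed in the job with the panel pushed flush against the end fence and the cam lever turned back to its locked stop; the hand-in returned no verdict.

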